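# Set the strip trimmer's fence to the gauge mark with its thumbwheel

## Task

Set the small strip trimmer on the cutting mat for the next mount-board strip: roll the knurled wheel on its top with a fingertip until the gap between sliding fence and rail has closed so that the fence's front edge is in line with the gauge pointer. Move the fence only with the wheel, never by touching the fence, leave the tape, jar and cup where they stand without picking anything up, and finish with the hand clear.

Things in the scene. Friction and masses are not known exactly. Their poses are not given: they have to be found in the camera images.
- trimmer: strip trimmer, fixed to the table: grey plate 180 x 300 x 12 mm (x, y, z). Origin: centre of its underside. +y runs along the slide from the wheel to the fixed steel rail (face at y=+120 mm, top 30 mm up). Black housing: x +-33, y -130 to -30 mm; cheeks beside the wheel 68 mm high, housing before and behind the wheel 42 mm high. Paper scale with 5 mm ticks along the +x side.
- wheel_top (a point): highest point of the knurled steel wheel: 76 mm above the table, at x=0, y=-80 mm of the trimmer. Wheel 60 mm in diameter, 24 mm wide, axle along the trimmer's x, 8 mm proud of the cheeks: rolled from above. It is rigid and grips by friction: pressed with 3 to 10 N it follows a fingertip dragged along the trimmer's y with little slip; about 1 N along the rim turns it.
- wheel (a joint): turn of the wheel in rad, 0 to 7.5; grows when the top of the wheel is rolled towards the rail (trimmer +y). 1 rad moves the fence 8 mm the same way (30 mm of rim = 8 mm of fence); rolling back opens the gap again. It stays where it is left. Starts at 0 to 2.
- fence: sliding fence: plain aluminium bar 110 x 16 mm (x, y), its top 31 mm above the table, lying across the trimmer between housing and rail, on two rods from the housing. Origin: middle of its front edge (the edge towards the rail), at plate level, 12 mm above the table. It slides along the trimmer's +y, at y=45 mm of the trimmer when the wheel reads 0.
- mark: gauge pointer: dark steel clip 22 x 16 x 10 mm on the scale at the trimmer's +x edge, with a 3 mm wide finger pointing to -x at the end of the fence. Fixed for this job. Origin: tip of the finger, on its centre line, at plate level (12 mm above the table); axes as the trimmer's. It stands at y=75 to 93 mm of the trimmer, always nearer the rail than the fence's front edge at the start.
- tape: roll of masking tape lying flat, 92 mm outside, 76 mm inside diameter, 24 mm high, loose; origin: centre of its underside. Beside the wheel end of the trimmer.
- jar: paint jar with lid, 60 mm diameter, 75 mm high, loose; origin: centre of its underside. Beyond the trimmer's +x side.
- cup: open white cup, 72 mm diameter, 85 mm high, loose; origin: centre of its underside. Beside the trimmer's -x side.

How it is judged:
By the outcome, as a careful person would: the job done as asked, in the order asked, and still so for the second after the job is handed in, with the robot touching nothing.
It also fails if it takes over 61 s, if anything falls off the work surface, if the arm or the gripper's body presses on something with over 40 N, if the wrist force passes 120 N, or if a joint passes its speed limit or range.

## Robot

A 7-joint arm with a two-finger parallel gripper is mounted at the origin on the work surface. World frame = base frame: x ahead of the robot, y to its left, z up, the work surface at z = 0. Lengths are in m, angles in rad, forces in N, time in s.
With the tool pointing down it reaches from about 0.4 to 0.925 m from the base axis. Payload 5.6 kg.
Tool frame: the origin (TCP) lies midway between the tips of the shut fingers; the grasp point (between the pads) lies 19 mm behind it; z points along the fingers, x is the direction in which the jaws open and shut, and the axes are right-handed (so a half turn about z gives the same grasp; the last joint's range is limited). The gripper opens to 85 mm and grips with 20 to 120 N. Pads are 22 mm wide; open, the fingers measure 114 mm over their backs; the gripper's body (76 mm by 85 mm) begins 54 mm behind the grasp point. The pads swing forward as they close: fully open they stand 13 mm farther back than shut.
Start: joints at [1.108, 0.468, -0.012, 1.603, 0.006, 1.071, -0.056], TCP at [0.265, -0.594, 0.231] pointing down, gripper open.
Joint ranges: [-2.53, 2.53], [-0.31, 2.02], [-1.57, 1.55], [0.28, 2.44], [-1.29, 4.43], [0.15, 1.84], [-2.92, 2.92]. Speed limits (rad/s): [2.57, 2.57, 3.14, 3.14, 3.14, 3.14, 3.14].

## Interface

Orientations are given as a rotation vector (axis times angle).
In Python, from workcell import * gives the robot as it stands. The module is installed in compiled form; this text tells all that it offers.
- The arm moves only by the tool apply_moves, never from a script. Its argument "increments" is text: rows parted by semicolons, each of 7 numbers parted by spaces: the turn, a rotation vector about the tool's x, y, z in degrees, then the shift along the tool's x, y, z in mm, then the closure in counts, from 0 (fully open) to 255 (shut). A call has 1 to 10 rows; each row shifts and turns the commanded pose from where the row before left it, along the tool's axes as they then stand; what a row does not reach is not made up. A row lasts 1/12 s, in which the tool goes at most 41.7 mm and 7.16 degrees, less where a joint would pass 70% of its speed; a pose out of reach is approached as far as the arm can. A call with a gripper value outside its range is refused whole. The fingers move at their own pace and stop on an object; the grip force is fixed at half the most. Time passes only in rows, so rows that do not move let the fingers close. It gives the time, the measured TCP pose, the force and the opening at its end, in the units of the state.
- state(): the state, without advancing time (a new reading comes with each control period).
- capture(name): name is "side" or "top" or "wrist"; returns a dict with "image" (420x560x3 uint8, blue, green, red), "z_map" (420x560 float32, m along the optical axis (not along the pixel's ray), 0 where there is no reading), "vfov" (degrees; the focal length in pixels is half the picture's height over the tangent of half this angle, whatever the lens; pixels are square), "cx", "cy" (the principal point, pixels), "rvec" (rotation vector, rad) and "tvec" (3), from world to camera coordinates, as OpenCV has them; the wrist camera has in their place "mount" (4x4, takes a point from camera to tool coordinates, whose origin is the TCP and whose axes are the tool frame's). Camera axes: x right, y down, z forward; pixel columns grow to the right and rows downward; lengths in m; the calibration is good to about 2 mm. A picture is of the moment at which its call begins: read the wrist's pose just before it.
- sign_off(): hands the job in, once; it reports no verdict.
Trained networks look in the newest picture that a camera, given by its name, has taken for a name from the list of things; names that differ only in an ending like _2 or _b are one class to them, and where a whole thing is asked for, a point or a joint stands for the part that bears it (a point fixed in the world has none). Each returns a list of dicts, best first, with "p" (0 to 1); they miss things now and then, are a little off and sometimes report something else, mostly with a low value. They report only what shows in the picture. A call takes as long as a camera call.
- outline_of(camera, name): "pixels" (420x560 bool, what is visible of it) and "pixel" ([column, row] in pixels, amid what is visible of it).
- place_of(camera, name): "pixel" ([column, row] in pixels: a listed point, or the origin of a listed thing).
The state is a dict: "time_s": time; "q": joint angles; "qd": joint speeds; "joint_efforts": joint torques, N m; "eef_pos": TCP position; "eef_rot": TCP orientation; "force": force on the tool from outside, world axes, zero at the start; "wrist_torque": the same for the moment, N m; "gripper_width": finger opening in m.
Only numpy, scipy, OpenCV 4.12 (cv2) and the standard library are available. Lean on these libraries where they do the work, as an engineer would, in place of code of your own. Each camera call takes 0.05 s, during which the arm holds its last target.

## Working session

There is one attempt and no reset: what is moved stays moved. The work goes in short steps, Python scripts to look and compute and a tool call to move; the robot and the scene stay as the last step left them, time stands still between calls to the robot, and variables do not carry over. Pictures are saved under pics/ and viewed, and the job is handed in when it is done.

Besides the shell and the picture viewer there is one more tool, called after ">>>" by a JSON object that holds its "op" and its "data", one argument or row to a line. apply_moves: Moves the arm, as the interface text tells. Its arguments: {"type":"object","properties":{"increments":{"type":"string"}},"required":["increments"]}

```bash
mkdir -p pics
cat > h.py <<'E'
from workcell import *
import numpy as np, cv2
from scipy.spatial.transform import Rotation as R
def cam(c):
    h=c["image"].shape[0]; f=h/2/np.tan(np.radians(c["vfov"])/2)
    return f,c["cx"],c["cy"]
def pose(c,s=None):
    if "mount" in c:
        T=np.eye(4);T[:3,:3]=R.from_rotvec(s["eef_rot"]).as_matrix();T[:3,3]=s["eef_pos"]
        return T@np.array(c["mount"])
    Rm=R.from_rotvec(np.ravel(c["rvec"])).as_matrix();T=np.eye(4);T[:3,:3]=Rm.T;T[:3,3]=-Rm.T@np.ravel(c["tvec"]);return T
def ray(c,px,z,s=None):
    f,cx,cy=cam(c);T=pose(c,s);d=T[:3,:3]@np.array([(px[0]-cx)/f,(px[1]-cy)/f,1.]);o=T[:3,3]
    return o+d*(z-o[2])/d[2]
def proj(c,P,s=None):
    f,cx,cy=cam(c);T=np.linalg.inv(pose(c,s));p=T[:3,:3]@np.array(P)+T[:3,3];return np.array([f*p[0]/p[2]+cx,f*p[1]/p[2]+cy])
E
python3 - <<'E'
from h import *
print(state())
for n in ["top","side","wrist"]:
    s=state();c=capture(n);cv2.imwrite(f"pics/{n}0.png",c["image"])
    print(n,cam(c),np.round(pose(c,s),3).tolist())
    for t in ["trimmer","wheel_top","fence","mark","tape","jar","cup"]:
        r=place_of(n,t)
        for d in r[:2]: print(t,d["p"],d["pixel"])
E
```

```text
{'time_s': 0.0, 'q': array([ 1.10805336,  0.46836077, -0.01161298,  1.60366301,  0.00598687,
        1.07138682, -0.05629073]), 'qd': array([-0.0002846 ,  0.0005076 , -0.0006616 ,  0.0004785 , -0.00089973,
       -0.00093536, -0.00011675]), 'joint_efforts': array([-6.21827094e-04, -5.32376683e+01,  2.16303568e-02, -2.51302153e+01,
        1.15468024e-02,  7.65454170e-03,  8.94861017e-06]), 'eef_pos': array([ 0.26460351, -0.59307611,  0.23033267]), 'eef_rot': array([-2.63471882e+00,  1.70948556e+00,  2.43764615e-03]), 'force': array([ 0.9081165 ,  0.22404328, -0.21893041]), 'wrist_torque': array([0.03362295, 0.00149728, 0.0007392 ]), 'gripper_width': 0.08563904193800459}
top (np.float64(445.3987107448537), 282.2682970496496, 209.62650441247712) [[0.028, -0.992, 0.123, 0.5], [-1.0, -0.029, -0.012, 0.018], [0.015, -0.122, -0.992, 0.721], [0.0, 0.0, 0.0, 1.0]]
trimmer 0.72 [255.3, 219.4]
wheel_top 0.6 [298.0, 247.9]
wheel_top 0.31 [331.4, 147.9]
fence 0.74 [226.9, 207.6]
mark 0.46 [231.7, 167.2]
jar 0.69 [330.5, 147.0]
cup 0.64 [174.4, 291.0]
side (np.float64(453.43770458947165), 290.15526002080935, 207.00720429642308) [[-0.996, -0.048, 0.081, 0.528], [-0.094, 0.511, -0.854, 0.59], [-0.001, -0.858, -0.513, 0.422], [0.0, 0.0, 0.0, 1.0]]
trimmer 0.72 [298.2, 267.8]
wheel_top 0.59 [325.4, 196.8]
wheel_top 0.37 [354.6, 199.6]
fence 0.61 [278.0, 274.3]
mark 0.59 [233.1, 271.8]
tape 0.77 [353.3, 198.2]
jar 0.68 [228.4, 217.0]
cup 0.71 [386.2, 334.0]
cup 0.34 [276.2, 277.0]
wrist (np.float64(324.9804884078952), 278.9503323952484, 205.51224422561256) [[0.407, -0.876, -0.259, 0.33], [-0.913, -0.391, -0.115, -0.564], [-0.001, 0.283, -0.959, 0.375], [0.0, 0.0, 0.0, 1.0]]
```

View pics/top0.png

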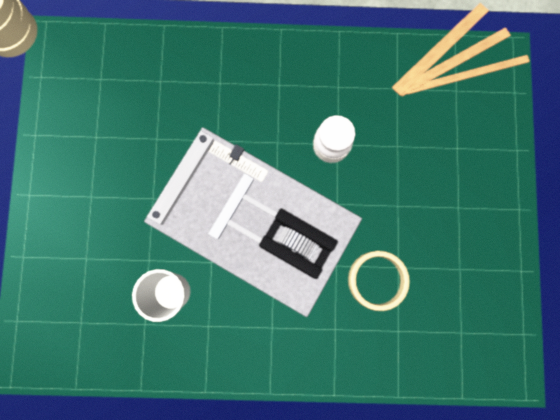

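View pics/side0.png

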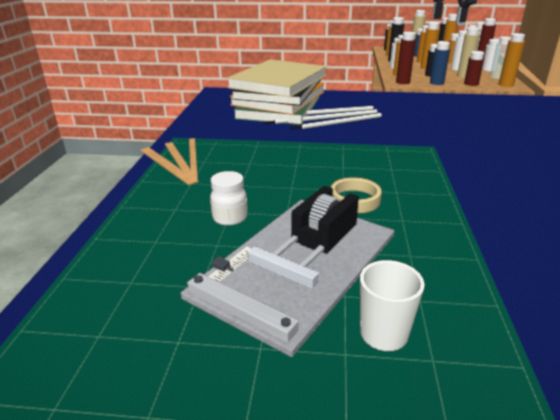

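Run:
```python
from h import *
px={"top":dict(trimmer=[255.3,219.4],wheel_top=[298,247.9],fence=[226.9,207.6],mark=[231.7,167.2],jar=[330.5,147],cup=[174.4,291]),
"side":dict(trimmer=[298.2,267.8],wheel_top=[325.4,196.8],fence=[278,274.3],mark=[233.1,271.8],tape=[353.3,198.2],jar=[228.4,217],cup=[386.2,334])}
z=dict(trimmer=0,wheel_top=.076,fence=.012,mark=.012,tape=0,jar=0,cup=0)
for n in px:
    c=capture(n)
    for t in px[n]: print(n,t,np.round(ray(c,px[n][t],z[t]),4))
    cv2.imwrite(f"pics/{n}zoom.png",cv2.resize(c["image"][110:340,150:400],None,fx=3,fy=2.6,interpolation=cv2.INTER_CUBIC))
```

```text
top trimmer [0.5719 0.0526 0.    ]
top wheel_top [ 0.5248 -0.0142  0.076 ]
top fence [0.5884 0.0981 0.012 ]
top mark [0.6545 0.0932 0.012 ]
top jar [ 0.6965 -0.0681  0.    ]
top cup [0.4539 0.177  0.    ]
side trimmer [0.5662 0.0619 0.    ]
side wheel_top [ 0.5313 -0.0206  0.076 ]
side fence [0.5924 0.0941 0.012 ]
side mark [0.6565 0.0945 0.012 ]
side tape [ 0.4798 -0.1545  0.    ]
side jar [ 0.6988 -0.0677  0.    ]
side cup [0.4479 0.1814 0.    ]
```

View zoom.

View pics/topzoom.png

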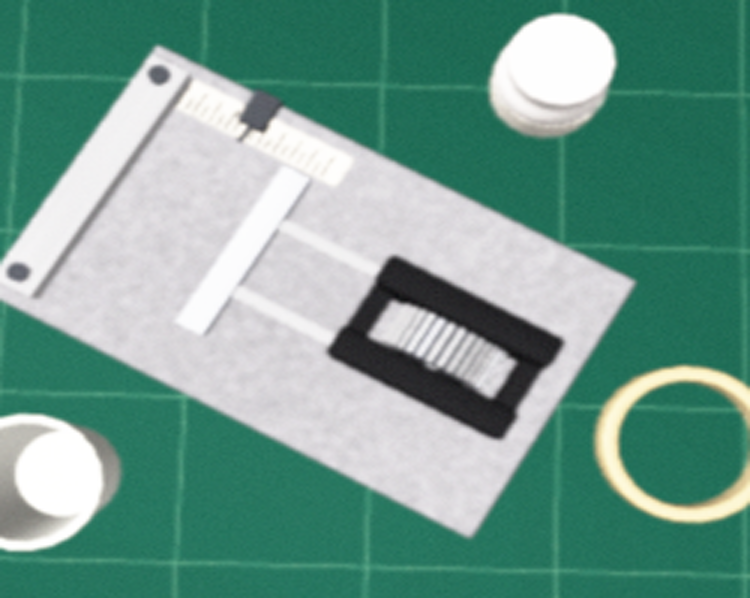

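Run:
```python
from h import *
c=capture("top")
P=[ray(c,p,.012)[:2] for p in [(204,128),(361,217),(308,316),(146,221)]]
# order: +x+y rail corner, +x -y, -x -y, -x +y
L=np.array([[.09,.15],[.09,-.15],[-.09,-.15],[-.09,.15]])
P=np.array(P);m=P.mean(0);H=(L).T@(P-m);U,S,V=np.linalg.svd(H);Rm=V.T@U.T
print(m,np.degrees(np.arctan2(Rm[1,0],Rm[0,0])),np.linalg.det(Rm)); print((L@Rm.T+m-P)*1000)
print("wheel",Rm@[0,-.08]+m)
r=outline_of("top","trimmer");
if r:
    k=r[0]["pixels"].astype(np.uint8);print(r[0]["p"],k.sum(),cv2.minAreaRect(cv2.findNonZero(k)),cv2.boxPoints(cv2.minAreaRect(cv2.findNonZero(k))))
```

```text
[0.57073045 0.05353231] -28.252649572986 1.0000000000000004
[[ 2.50587126  1.91736492]
 [-0.52129012 -3.87954366]
 [-1.3534408  -0.60919696]
 [-0.63114035  2.5713757 ]]
wheel [ 0.53286161 -0.0169372 ]
0.94 20928 ((253.50631713867188, 220.31683349609375), (189.58709716796875, 113.82371520996094), 30.36427116394043) [[142.94699 221.50429]
 [200.4844  123.2939 ]
 [364.06564 219.12938]
 [306.52823 317.33978]]
```

```bash
cat >> h.py <<'E'
def todelta(target,s=None,yaw=None):
    s=s or state();Rt=R.from_rotvec(s["eef_rot"]);x=Rt.as_matrix()[:,0]
    cur=np.degrees(np.arctan2(x[1],x[0]))
    if yaw is not None: Rn=R.from_euler('z',yaw-cur,degrees=True)*Rt; print("rot about tool z",cur-yaw)
    else: Rn=Rt
    print("tilt z axis",Rt.as_matrix()[:,2],"pos",s["eef_pos"],"F",s["force"],"t",s["time_s"],"w",s["gripper_width"])
    print("shift mm",np.round(1000*Rn.as_matrix().T@(np.array(target)-s["eef_pos"]),1))
def loc(p,o,yaw): 
    a=np.radians(yaw);return np.array([[np.cos(a),np.sin(a)],[-np.sin(a),np.cos(a)]])@(np.array(p)[:2]-np.array(o)[:2])
def wor(l,o,yaw):
    a=np.radians(yaw);return np.array([[np.cos(a),-np.sin(a)],[np.sin(a),np.cos(a)]])@np.array(l)+np.array(o)[:2]
E
python3 - <<'E'
from h import *
t=wor([.03,.075],[.5707,.0535],-28.5);print(t)
todelta([*t,.23],yaw=-28.5)
E
```

```text
[0.63285142 0.10509652]
rot about tool z -37.45031585728377
tilt z axis [-1.63943432e-05 -4.70253963e-05 -9.99999999e-01] pos [ 0.26489582 -0.59357825  0.23130637] F [-0.91265334  0.4403504   0.38505174] t 1.4 w 0.08507533213026675
shift mm [ -10.  -789.6    1.3]
```

>>> {"op": "apply_moves", "data": {
  "increments": "0 0 -6.25 0 0 0 255;0 0 -6.25 0 0 0 255;0 0 -6.25 0 0 0 255;0 0 -6.25 0 0 0 255;0 0 -6.25 0 0 0 255;0 0 -6.2 0 0 0 255;0 0 0 0 -36 0 255;0 0 0 0 -36 0 255;0 0 0 0 -36 0 255;0 0 0 0 -36 0 255"
}}

```text
time_s: 2.23
eef_pos: [0.334, -0.4657, 0.2313]
eef_rot: [3.045, -0.774, 0.0]
force: [0.9, 0.3, -0.5]
gripper_width: 0.0001
```

>>> {"op": "apply_moves", "data": {
  "increments": "0 0 0 0 -36 0 255;0 0 0 0 -36 0 255;0 0 0 0 -36 0 255;0 0 0 0 -36 0 255;0 0 0 0 -36 0 255;0 0 0 0 -36 0 255;0 0 0 0 -36 0 255;0 0 0 0 -36 0 255;0 0 0 0 -36 0 255;0 0 0 0 -36 0 255"
}}

```text
time_s: 3.07
eef_pos: [0.506, -0.1491, 0.2316]
eef_rot: [3.045, -0.774, 0.001]
force: [-0.4, -0.2, -0.2]
gripper_width: -0.0
```

>>> {"op": "apply_moves", "data": {
  "increments": "0 0 0 0 -36 0 255;0 0 0 0 -36 0 255;0 0 0 0 -36 0 255;0 0 0 0 -36 0 255;0 0 0 0 -36 0 255;0 0 0 0 -36 0 255;0 0 0 0 -36 0 255;0 0 0 0 -30 0 255;0 0 0 0 0 0 255;0 0 0 0 0 0 255"
}}

```text
time_s: 3.9
eef_pos: [0.6399, 0.0995, 0.2308]
eef_rot: [-3.046, 0.768, 0.001]
force: [-0.3, -0.6, -0.2]
gripper_width: 0.0002
```

Run:
```python
from h import *
todelta([.633,.105,.23],yaw=-28.5)
s=state();c=capture("wrist");cv2.imwrite("pics/w1.png",c["image"])
np.save("w1.npy",np.array([pose(c,s)]))
for t in ["wheel_top","fence","mark"]:
    for d in place_of("wrist",t)[:2]:
        p=ray(c,d["pixel"],.076 if t=="wheel_top" else .012,s);print(t,d["p"],d["pixel"],p,loc(p,[.5707,.0535],-28.5))
```

```text
rot about tool z 0.21188477885193535
tilt z axis [-6.23663436e-04  7.82934082e-04 -9.99999499e-01] pos [0.63990801 0.09952929 0.23082473] F [-0.31656535 -0.58342733 -0.23593617] t 3.9 w 0.00017144683237467208
shift mm [-8.7 -1.5  0.8]
fence 0.89 [245.1, 196.4] [0.59347379 0.09751177 0.012     ] [-0.00098661  0.04954501]
mark 0.81 [293.7, 169.4] [0.65742035 0.09883569 0.012     ] [0.05457901 0.08122116]
```

View pics/w1.png

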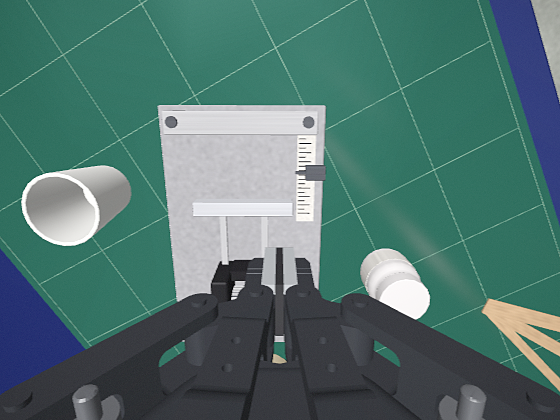

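Run:
```python
import cv2
i=cv2.imread("pics/w1.png")[100:250,155:335]
cv2.imwrite("pics/w1z.png",cv2.resize(i,None,fx=4.4,fy=4,interpolation=cv2.INTER_CUBIC))
```

```text
(no output)
```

View pics/w1z.png

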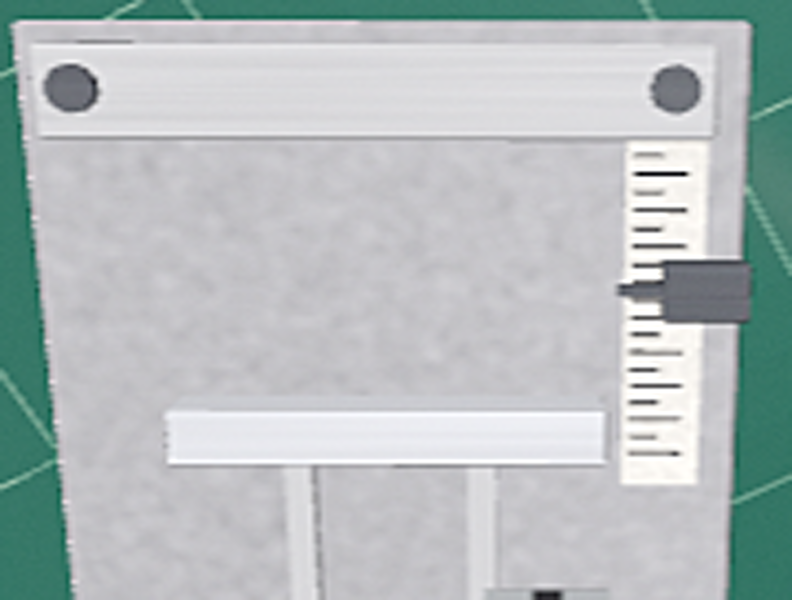

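Run:
```python
from h import *
s=state();c=capture("wrist");o=[.5707,.0535]
def g(n,u,v,z):
    p=ray(c,(155+u/4.4,100+v/4),z,s);print(n,np.round(p,4),np.round(1000*loc(p,o,-28.5),1))
g("cornL",14,22,.012);g("cornR",750,22,.012)
g("plateRlow",735,500,.012);g("plateLlow",70,560,.012)
g("railL",38,136,.030);g("railR",714,136,.030)
g("fTopL",166,410,.031);g("fTopR",604,410,.031);g("fBotL",168,396,.012);g("fBotR",602,396,.012)
g("tip",618,290,.012);g("tip hi",618,290,.020)
```

```text
cornL [0.5626 0.224  0.012 ] [-88.5 146. ]
cornR [0.7193 0.1384 0.012 ] [ 90.1 145.5]
plateRlow [0.6557 0.0188 0.012 ] [91.2 10.1]
plateLlow [0.4876 0.0888 0.012 ] [-89.9  -8.7]
railL [0.5569 0.1946 0.03  ] [-79.5 117.4]
railR [0.6971 0.1181 0.03  ] [ 80.3 117. ]
fTopL [0.5434 0.1179 0.031 ] [-54.7  43.6]
fTopR [0.6396 0.0654 0.031 ] [54.9 43.3]
fBotL [0.539 0.119 0.012] [-59.1  42.4]
fBotR [0.6392 0.0642 0.012 ] [55.1 42.1]
tip [0.6574 0.0897 0.012 ] [59.  73.2]
tip hi [0.6578 0.0912 0.02  ] [58.6 74.7]
```

Run:
```python
from h import *
t=wor([.0005,-.0825],[.5707,.0535],-28.5);print(t)
todelta([*t,.085],yaw=-28.5)
```

```text
[ 0.53177381 -0.01924099]
rot about tool z -0.14384080140498412
tilt z axis [-4.13728692e-05 -1.00898623e-03 -9.99999490e-01] pos [0.63980429 0.09516804 0.23136064] F [-0.54879086  0.23984501  0.88952981] t 4.15 w -0.00015911789255500583
shift mm [-40.4 152.  146.5]
```

>>> {"op": "apply_moves", "data": {
  "increments": "0 0 0 -10 30 0 255;0 0 0 -10 30 0 255;0 0 0 -10 30 10 255;0 0 0 -10 30 30 255;0 0 0 -1.5 30 30 255;0 0 0 0 9.5 30 255;0 0 0 0 0 30 255;0 0 0 0 0 0 255;0 0 0 0 0 0 255"
}}

```text
time_s: 4.9
eef_pos: [0.5278, -0.0224, 0.1028]
eef_rot: [3.044, -0.775, -0.004]
force: [-0.1, 1.0, 0.1]
gripper_width: -0.0
```

Run:
```python
from h import *
t=wor([-.0008,-.09],[.5707,.0535],-28.5);print(t)
todelta([*t,.076],yaw=-28.5)
s=state();c=capture("wrist");cv2.imwrite("pics/w2.png",c["image"])
c=capture("side");cv2.imwrite("pics/s2.png",cv2.resize(c["image"][100:340,150:430],None,fx=2.5,fy=2.5))
```

```text
[ 0.52705266 -0.02521181]
rot about tool z -0.06879682182975344
tilt z axis [-2.41622580e-03  1.68791878e-04 -9.99997067e-01] pos [ 0.52782437 -0.02241993  0.10278386] F [-0.1184156   0.95865489  0.10601903] t 4.9 w -3.222549593257926e-05
shift mm [ 0.7  2.8 26.8]
```

View pics/w2.png

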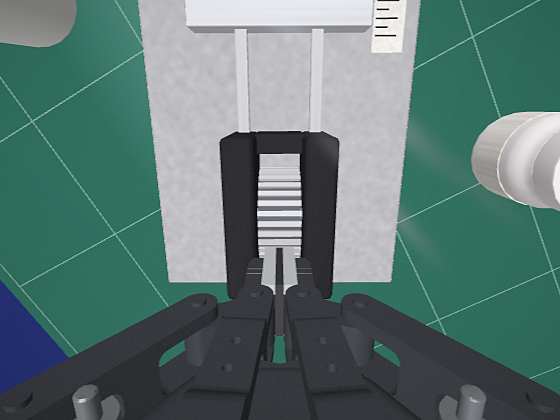

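View pics/s2.png

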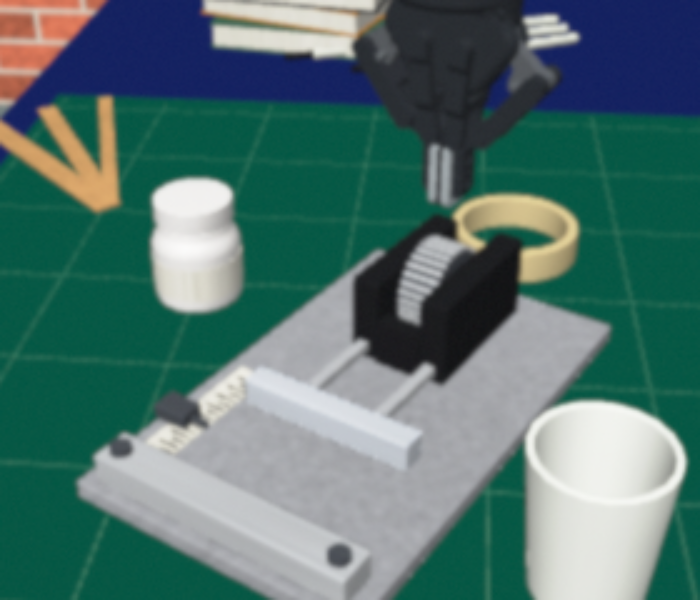

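>>> {"op": "apply_moves", "data": {
  "increments": "0 0 0 0 0 12 255;0 0 0 0 0 8 255;0 0 0 0 0 2 255;0 0 0 0 0 0 255;0 0 0 0 0 0 255;0 0 0 0 0 0 255"
}}

```text
time_s: 5.5
eef_pos: [0.5289, -0.0216, 0.0813]
eef_rot: [-3.045, 0.773, -0.001]
force: [-0.4, 1.0, -0.0]
gripper_width: 0.0001
```

>>> {"op": "apply_moves", "data": {
  "increments": "0 0 0 0 0 1 255;0 0 0 0 0 1 255;0 0 0 0 0 0 255"
}}

```text
time_s: 5.75
eef_pos: [0.5286, -0.0218, 0.0791]
eef_rot: [3.045, -0.773, -0.0]
force: [-1.1, 0.1, 0.4]
gripper_width: -0.0
```

>>> {"op": "apply_moves", "data": {
  "increments": "0 0 0 0 0 1 255;0 0 0 0 0 1 255;0 0 0 0 0 0 255"
}}

```text
time_s: 6.0
eef_pos: [0.5285, -0.0218, 0.077]
eef_rot: [3.045, -0.773, -0.001]
force: [-0.5, 0.3, -0.5]
gripper_width: 0.0002
```

>>> {"op": "apply_moves", "data": {
  "increments": "0 0 0 0 0 1 255;0 0 0 0 0 0 255"
}}

```text
time_s: 6.17
eef_pos: [0.5288, -0.0218, 0.0761]
eef_rot: [3.045, -0.773, 0.0]
force: [0.0, -0.4, 0.3]
gripper_width: 0.0001
```

>>> {"op": "apply_moves", "data": {
  "increments": "0 0 0 0 0 1 255;0 0 0 0 0 0 255"
}}

```text
time_s: 6.33
eef_pos: [0.5289, -0.0216, 0.076]
eef_rot: [3.045, -0.773, 0.001]
force: [-1.8, 0.8, 7.2]
gripper_width: 0.0001
```

>>> {"op": "apply_moves", "data": {
  "increments": "0 0 0 0 -3 0 255;0 0 0 0 -3 0 255;0 0 0 0 -2 0 255;0 0 0 0 0 0 255"
}}

```text
time_s: 6.67
eef_pos: [0.533, -0.0141, 0.076]
eef_rot: [-3.045, 0.772, -0.001]
force: [-2.5, 1.2, 6.8]
gripper_width: -0.0003
```

Run:
```python
from h import *
s=state();c=capture("wrist");cv2.imwrite("pics/w3.png",c["image"]);print(s["force"],s["eef_pos"],loc(s["eef_pos"],[.5707,.0535],-28.5))
```

```text
[-2.53579501  1.18675794  6.78667557] [ 0.53299169 -0.0141295   0.07596764] [-0.0008687  -0.07742681]
```

View pics/w3.png

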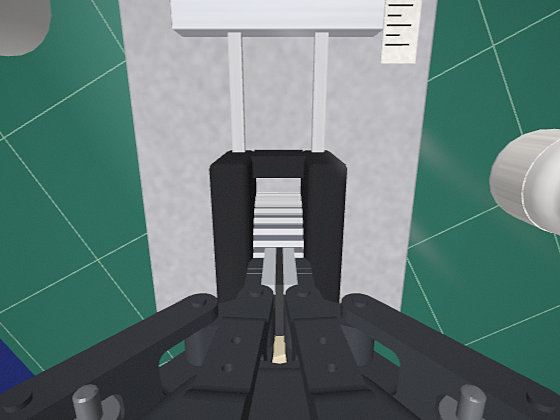

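```bash
cat >> h.py <<'E'
O=[.5707,.0535];Y=-28.5
E
python3 - <<'E'
from h import *
s=state();c=capture("wrist");im=c["image"]
g=cv2.cvtColor(im,cv2.COLOR_BGR2GRAY)
print(g[22:44,278])
p=ray(c,(278,37),.012,s);print(loc(p,O,Y),loc(ray(c,(278,29),.031,s),O,Y))
# same in w2
s2=dict(eef_pos=np.array([.52782,-.02242,.10278]),eef_rot=np.array([3.044,-.775,-.004]))
g2=cv2.cvtColor(cv2.imread("pics/w2.png"),cv2.COLOR_BGR2GRAY);print(g2[18:40,278])
print(loc(ray(c,(278,26),.031,s2),O,Y))
E
```

```text
[224 225 225 226 229 236 208 161 141 144 147 145 145 143 135 195 190 187
 184 184 184 185]
[-0.00190432  0.0349773 ] [-0.00184015  0.03504781]
[228 227 228 230 230 232 240 201 157 151 150 151 151 148 142 195 190 188
 187 187 188 188]
[-0.00251423  0.03250475]
```

>>> {"op": "apply_moves", "data": {
  "increments": "0 0 0 0 -3 0 255;0 0 0 0 -3 0 255;0 0 0 0 -2 0 255;0 0 0 0 0 0 255"
}}

```text
time_s: 7.1
eef_pos: [0.5367, -0.0071, 0.0758]
eef_rot: [-3.045, 0.772, -0.001]
force: [-0.0, 1.6, 5.1]
gripper_width: -0.0001
```

>>> {"op": "apply_moves", "data": {
  "increments": "0 0 0 0 0 -8 255;0 0 0 0 0 0 255;0 0 0 0 10 0 255;0 0 0 0 10 0 255;0 0 0 0 0 0 255;0 0 0 0 0 7 255;0 0 0 0 0 1 255;0 0 0 0 0 0 255"
}}

```text
time_s: 7.77
eef_pos: [0.5273, -0.026, 0.0755]
eef_rot: [3.044, -0.774, 0.001]
force: [-0.2, -1.9, 8.8]
gripper_width: -0.0002
```

>>> {"op": "apply_moves", "data": {
  "increments": "0 0 0 0 -3 0 255;0 0 0 0 -3 0 255;0 0 0 0 -3 0 255;0 0 0 0 -3 0 255;0 0 0 0 -3 0 255;0 0 0 0 -3 0 255;0 0 0 0 -2 0 255;0 0 0 0 0 0 255"
}}

```text
time_s: 8.43
eef_pos: [0.5376, -0.0069, 0.0757]
eef_rot: [-3.044, 0.772, -0.003]
force: [-0.2, 0.8, 7.1]
gripper_width: -0.0002
```

>>> {"op": "apply_moves", "data": {
  "increments": "0 0 0 0 0 -8 255;0 0 0 0 0 0 255;0 0 0 0 10 0 255;0 0 0 0 10 0 255;0 0 0 0 0 0 255;0 0 0 0 0 7 255;0 0 0 0 0 1 255;0 0 0 0 0 0 255"
}}

```text
time_s: 9.1
eef_pos: [0.5273, -0.026, 0.0756]
eef_rot: [3.044, -0.774, 0.001]
force: [-1.9, -1.7, 7.4]
gripper_width: -0.0001
```

Run:
```python
from h import *
s=state();c=capture("wrist");im=c["image"];print(s["force"],s["eef_pos"],loc(s["eef_pos"],O,Y))
g=cv2.cvtColor(im,cv2.COLOR_BGR2GRAY);cv2.imwrite("pics/w4.png",im)
print(g[0:44,278]);
c=capture("side");cv2.imwrite("pics/s4.png",cv2.resize(c["image"][160:360,170:410],None,fx=3,fy=3,interpolation=cv2.INTER_CUBIC))
```

```text
[-1.90657158 -1.67597864  7.41679514] [ 0.52728386 -0.02599434  0.07556599] [-0.00022343 -0.09057738]
[202 202 202 202 204 203 206 204 204 202 203 201 202 200 198 199 199 199
 200 200 198 200 196 196 193 194 195 194 195 198 199 200 200 201 201 201
 202 202 203 202 201 202 202 202]
```

View pics/s4.png

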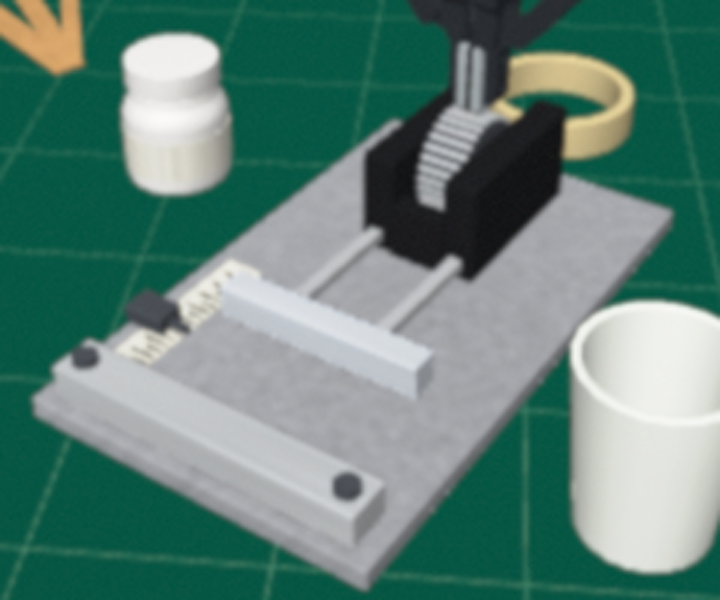

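>>> {"op": "apply_moves", "data": {
  "increments": "0 0 0 0 -3 0 255;0 0 0 0 -3 0 255;0 0 0 0 -3 0 255;0 0 0 0 -3 0 255;0 0 0 0 -3 0 255;0 0 0 0 -3 0 255;0 0 0 0 -2 0 255;0 0 0 0 0 0 255"
}}

```text
time_s: 9.87
eef_pos: [0.5376, -0.0069, 0.0757]
eef_rot: [-3.044, 0.772, -0.003]
force: [-0.0, 0.2, 6.9]
gripper_width: 0.0
```

>>> {"op": "apply_moves", "data": {
  "increments": "0 0 0 0 0 -8 255;0 0 0 0 0 0 255;0 0 0 0 10 0 255;0 0 0 0 10 0 255;0 0 0 0 0 0 255;0 0 0 0 0 7 255;0 0 0 0 0 1 255;0 0 0 0 0 0 255"
}}

```text
time_s: 10.53
eef_pos: [0.5273, -0.026, 0.0756]
eef_rot: [3.044, -0.774, 0.001]
force: [-1.4, -1.7, 8.3]
gripper_width: 0.0
```

>>> {"op": "apply_moves", "data": {
  "increments": "0 0 0 0 -3 0 255;0 0 0 0 -3 0 255;0 0 0 0 -3 0 255;0 0 0 0 -3 0 255;0 0 0 0 -3 0 255;0 0 0 0 -3 0 255;0 0 0 0 -2 0 255;0 0 0 0 0 0 255"
}}

```text
time_s: 11.2
eef_pos: [0.5376, -0.0069, 0.0757]
eef_rot: [-3.044, 0.772, -0.003]
force: [1.0, 0.5, 6.3]
gripper_width: -0.0
```

>>> {"op": "apply_moves", "data": {
  "increments": "0 0 0 0 0 -8 255;0 0 0 0 0 0 255;0 0 0 0 0 -40 255;0 0 0 0 -40 -40 255;0 0 0 0 -40 -40 255;0 0 0 0 -40 0 255;0 0 0 0 -30 0 255;0 0 0 0 0 0 255;0 0 0 0 0 0 255;0 0 0 0 0 0 255"
}}

```text
time_s: 12.03
eef_pos: [0.5971, 0.1047, 0.1811]
eef_rot: [3.043, -0.773, -0.003]
force: [-0.7, -1.3, 0.2]
gripper_width: -0.0002
```

```bash
cat > look.py <<'E'
from h import *
import sys
n=sys.argv[1]
s=state();c=capture("wrist");im=c["image"];print(s["time_s"],s["force"],s["qd"].round(3),s["eef_pos"],loc(s["eef_pos"],O,Y))
cv2.imwrite(f"pics/{n}.png",im);np.savez(f"{n}.npz",T=pose(c,s),pos=s["eef_pos"],rot=s["eef_rot"])
for t in ["fence","mark"]:
    for d in place_of("wrist",t)[:1]:
        p=ray(c,d["pixel"],.012,s);print(t,d["p"],d["pixel"],loc(p,O,Y))
E
python3 look.py w5
```

```text
12.0333 [-0.66731796 -1.309454    0.1754362 ] [ 0.021 -0.008  0.011  0.01   0.002  0.001 -0.001] [0.59707582 0.10466072 0.18112992] [-0.00123227  0.05754637]
fence 0.82 [279.7, 170.7] [-0.00129687  0.07235537]
mark 0.98 [334.6, 166.0] [0.05188694 0.0769648 ]
```

View pics/w5.png

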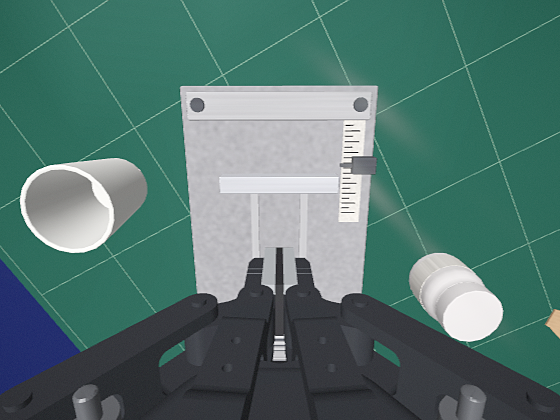

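>>> {"op": "apply_moves", "data": {
  "increments": "0 0 0 10 25 20 255;0 0 0 10 25 20 255;0 0 0 10 3 20 255;0 0 0 0 0 0 255;0 0 0 0 0 0 255;0 0 0 0 0 0 255;0 0 0 0 0 0 255"
}}

```text
time_s: 12.77
eef_pos: [0.5995, 0.0463, 0.1236]
eef_rot: [-3.044, 0.77, -0.003]
force: [1.8, 0.6, -0.6]
gripper_width: 0.0004
```

```bash
python3 look.py w6
python3 - <<'E'
import cv2
i=cv2.imread("pics/w6.png")[40:240,190:430]
cv2.imwrite("pics/w6z.png",cv2.resize(i,None,fx=3,fy=3,interpolation=cv2.INTER_CUBIC))
E
```

```text
12.7667 [ 1.80041954  0.57813795 -0.61276827] [-0.005 -0.003  0.004  0.     0.003 -0.003 -0.002] [0.59950588 0.04629307 0.12363793] [0.02875395 0.0074114 ]
fence 0.58 [240.5, 118.6] [-0.00093084  0.07313782]
mark 0.93 [316.2, 106.9] [0.05632598 0.08174049]
```

View pics/w6z.png

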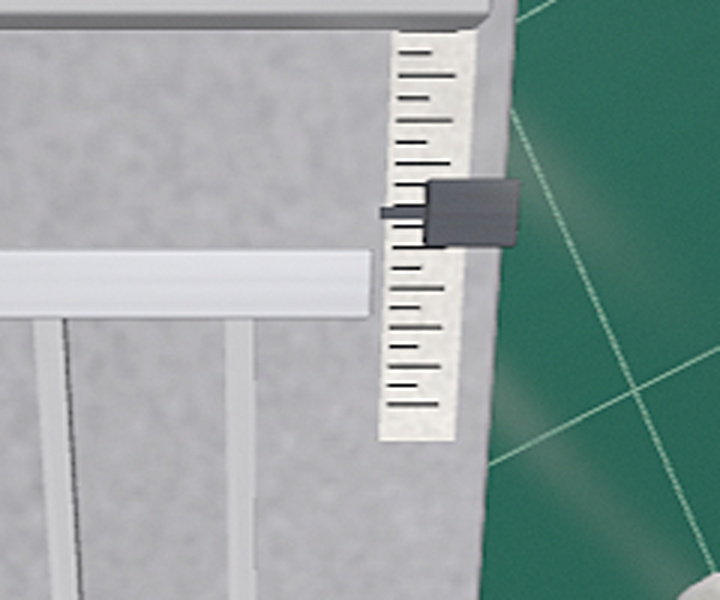

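```bash
cat > m.py <<'E'
from h import *
def meas(npz,pts):
    d=np.load(npz+".npz");s=dict(eef_pos=d["pos"],eef_rot=d["rot"]);c=capture("wrist")
    for n,u,v,z in pts: print(n,z,np.round(1000*loc(ray(c,(u,v),z,s),O,Y),2))
E
python3 - <<'E'
from m import *
f=lambda n,u,v,z:(n,190+u/3,40+v/3,z)
meas("w6",[f("fence R",368,251,.031),f("fence L",10,251,.031),f("tip",382,212,.012),f("tip",382,212,.016),f("tip",382,212,.020),f("rail bot",200,28,.012),f("tick",403,403,.012),f("tick",410,288,.012)])
E
```

```text
fence R 0.031 [52.12 70.2 ]
fence L 0.031 [-32.2   70.06]
tip 0.012 [57.27 79.02]
tip 0.016 [56.82 79.02]
tip 0.02 [56.36 79.02]
rail bot 0.012 [ 12.21 121.26]
tick 0.012 [64.55 30.31]
tick 0.012 [65.12 60.27]
```

>>> {"op": "apply_moves", "data": {
  "increments": "0 0 0 -10 30 0 255;0 0 0 -10 30 0 255;0 0 0 -9.5 30 0 255;0 0 0 0 8 10 255;0 0 0 0 0 20 255;0 0 0 0 0 8 255;0 0 0 0 0 0 255;0 0 0 0 0 0 255;0 0 0 0 0 0 255"
}}

```text
time_s: 13.72
eef_pos: [0.5271, -0.0265, 0.0846]
eef_rot: [-3.045, 0.771, -0.001]
force: [-0.2, 0.4, -0.2]
gripper_width: 0.0001
```

Run:
```python
from h import *
t=wor([-.0004,-.0906],O,Y)
todelta([*t,.075],yaw=-28.5)
```

```text
rot about tool z 0.07288627498444455
tilt z axis [ 1.08303529e-03  3.88213104e-04 -9.99999338e-01] pos [ 0.52709487 -0.02645142  0.08462701] F [-0.15971862  0.38797278 -0.17116799] t 13.7167 w 9.22447781329565e-05
shift mm [-0.2 -0.5  9.6]
```

>>> {"op": "apply_moves", "data": {
  "increments": "0 0 0 0 0 7 255;0 0 0 0 0 1.5 255;0 0 0 0 0 0 255;0 0 0 0 0 0.5 255;0 0 0 0 0 0 255"
}}

```text
time_s: 14.13
eef_pos: [0.5266, -0.0271, 0.0755]
eef_rot: [-3.045, 0.773, -0.001]
force: [-0.3, 1.4, 4.1]
gripper_width: -0.0002
```

>>> {"op": "apply_moves", "data": {
  "increments": "0 0 0 0 0 0.4 255;0 0 0 0 -3 0 255;0 0 0 0 -3 0 255;0 0 0 0 -3 0 255;0 0 0 0 -3 0 255;0 0 0 0 -3 0 255;0 0 0 0 -3 0 255;0 0 0 0 -2 0 255;0 0 0 0 0 0 255;0 0 0 0 0 0 255"
}}

```text
time_s: 14.97
eef_pos: [0.5365, -0.0091, 0.0758]
eef_rot: [-3.044, 0.772, -0.002]
force: [-2.4, 2.3, 9.7]
gripper_width: -0.0001
```

>>> {"op": "apply_moves", "data": {
  "increments": "0 0 0 0 0 -8 255;0 0 0 0 0 -40 255;0 0 0 10 -35 0 255;0 0 0 10 -35 0 255;0 0 0 9 -8 0 255;0 0 0 0 0 0 255;0 0 0 0 0 0 255;0 0 0 0 0 0 255;0 0 0 0 0 0 255"
}}

```text
time_s: 15.72
eef_pos: [0.5973, 0.0436, 0.1223]
eef_rot: [3.043, -0.775, -0.002]
force: [-0.2, -0.2, -0.3]
gripper_width: 0.0003
```

```bash
python3 look.py w7
python3 - <<'E'
import cv2
i=cv2.imread("pics/w7.png")[40:240,190:430]
cv2.imwrite("pics/w7z.png",cv2.resize(i,None,fx=3,fy=3,interpolation=cv2.INTER_CUBIC))
E
```

```text
15.7167 [-0.17938747 -0.213512   -0.27149147] [ 0.002 -0.002 -0.002 -0.003 -0.001 -0.001  0.001] [0.5973232  0.04364404 0.1222703 ] [0.02809978 0.0040419 ]
fence 0.63 [240.2, 107.2] [-0.00143249  0.07773932]
mark 0.67 [316.6, 103.5] [0.05564799 0.08030467]
```

View pics/w7z.png

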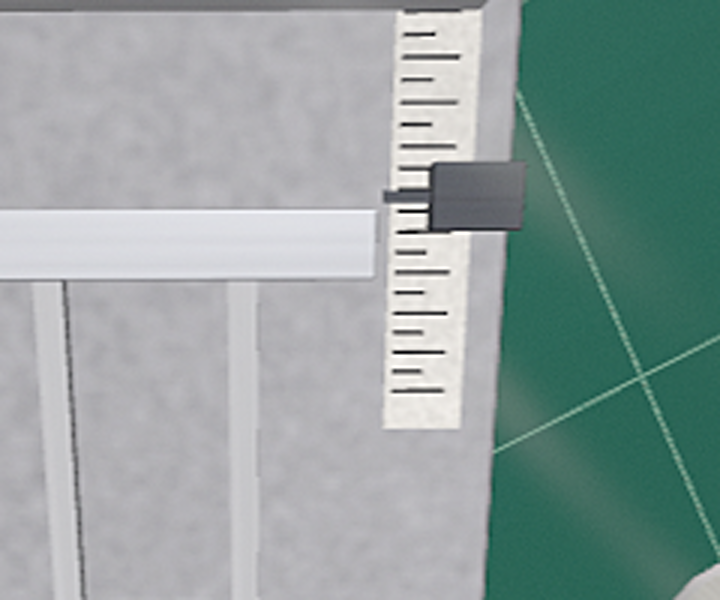

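Run:
```python
from m import *
g=cv2.cvtColor(cv2.imread("pics/w7.png"),cv2.COLOR_BGR2GRAY)
print(g[98:118,310]); print(g[98:112,321:323].T)
f=lambda n,u,v,z:(n,190+u/3,40+v/3,z)
meas("w7",[f("fence R",374,210,.031),f("fence R",374,210,.012),f("tip",385,196,.012),f("tip",385,196,.020),f("tick",420,272,.012)])
```

```text
[178 179 178 174 177 177 179 179 182 178 179 168 244 224 224 223 224 223
 223 222]
[[233 233 232 236 248 188  86  95  88 135 251 237 213 235]
 [229 227 229 236 207 138  90  95  87 134 252 220 132 238]]
fence R 0.031 [52.39 75.7 ]
fence R 0.012 [54.35 75.66]
tip 0.012 [56.98 79.  ]
tip 0.02 [56.08 78.91]
tick 0.012 [66.49 60.51]
```

>>> {"op": "apply_moves", "data": {
  "increments": "0 0 0 -10 30 0 255;0 0 0 -10 30 0 255;0 0 0 -8.5 30 0 255;0 0 0 0 1 10 255;0 0 0 0 0 20 255;0 0 0 0 0 7 255;0 0 0 0 0 0 255;0 0 0 0 0 0 255;0 0 0 0 0 0 255"
}}

```text
time_s: 16.67
eef_pos: [0.5307, -0.0208, 0.0862]
eef_rot: [-3.045, 0.772, -0.001]
force: [0.6, -0.4, 0.0]
gripper_width: -0.0001
```

>>> {"op": "apply_moves", "data": {
  "increments": "0 0 0 0 0 7 255;0 0 0 0 0 1.5 255;0 0 0 0 0 0 255;0 0 0 0 0 0 255"
}}

```text
time_s: 17.0
eef_pos: [0.53, -0.0213, 0.0771]
eef_rot: [3.045, -0.773, -0.0]
force: [0.6, 0.8, -0.6]
gripper_width: -0.0001
```

>>> {"op": "apply_moves", "data": {
  "increments": "0 0 0 0 0 1.0 255;0 0 0 0 0 0.9 255;0 0 0 0 0 0 255;0 0 0 0 0 0 255"
}}

```text
time_s: 17.33
eef_pos: [0.5303, -0.0213, 0.076]
eef_rot: [3.045, -0.773, 0.001]
force: [-1.3, -0.4, 5.3]
gripper_width: 0.0002
```

```bash
python3 -c "
from h import *
s=state();print(s['force'],s['eef_pos'],loc(s['eef_pos'],O,Y))"
```

```text
[-1.31678539 -0.42919712  5.26626575] [ 0.53032989 -0.02130456  0.07599876] [ 0.00021571 -0.08500248]
```

Target local y of the tip is −73.6 (11.4 mm of rim).

>>> {"op": "apply_moves", "data": {
  "increments": "0 0 0 0 -3 0 255;0 0 0 0 -3 0 255;0 0 0 0 -3 0 255;0 0 0 0 -1.5 0 255;0 0 0 0 0 0 255;0 0 0 0 0 0 255;0 0 0 0 0 0 255"
}}

```text
time_s: 17.92
eef_pos: [0.5355, -0.0118, 0.076]
eef_rot: [-3.045, 0.773, -0.002]
force: [-1.4, 0.9, 4.7]
gripper_width: 0.0002
```

```bash
python3 -c "
from h import *
s=state();print(s['force'],s['eef_pos'],loc(s['eef_pos'],O,Y))"
```

```text
[-1.40070911  0.89282452  4.67596944] [ 0.5354709  -0.01179629  0.07599885] [ 0.00019676 -0.07419337]
```

>>> {"op": "apply_moves", "data": {
  "increments": "0 0 0 0 0 -8 255;0 0 0 0 0 -12 255;0 0 0 10 -35 0 255;0 0 0 10 -35 0 255;0 0 0 10 -11 0 255;0 0 0 0 0 0 255;0 0 0 0 0 0 255;0 0 0 0 0 0 255;0 0 0 0 0 0 255"
}}

```text
time_s: 18.67
eef_pos: [0.5991, 0.0433, 0.0954]
eef_rot: [3.043, -0.775, -0.001]
force: [0.8, -0.5, -0.6]
gripper_width: 0.0003
```

```bash
python3 look.py w8
python3 - <<'E'
import cv2
i=cv2.imread("pics/w8.png")[20:220,190:430]
cv2.imwrite("pics/w8z.png",cv2.resize(i,None,fx=3,fy=3,interpolation=cv2.INTER_CUBIC))
E
```

```text
18.6667 [ 0.83823875 -0.4595832  -0.6365941 ] [ 0.001 -0.002  0.    -0.001 -0.    -0.003 -0.001] [0.5990608  0.0433236  0.09535046] [0.02977972 0.00458941]
fence 0.61 [231.9, 104.9] [-0.00206171  0.07962425]
mark 0.92 [315.6, 103.8] [0.05380656 0.08024712]
```

View pics/w8z.png

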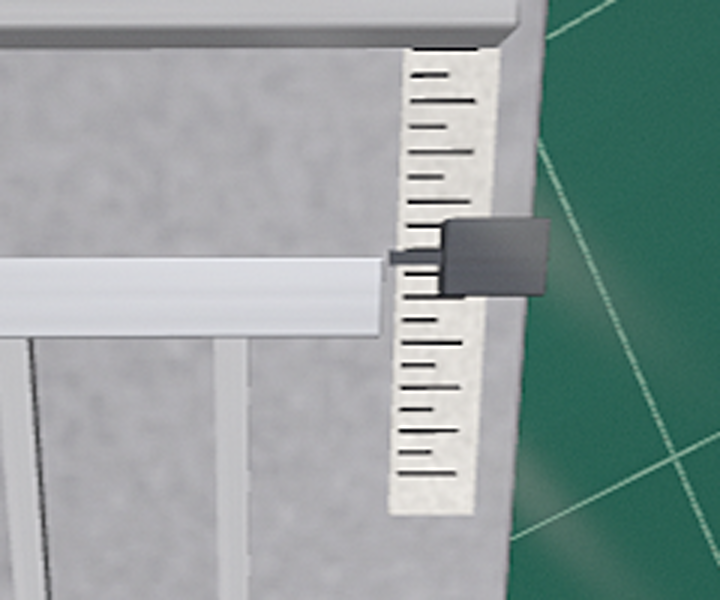

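Run:
```python
from m import *
g=cv2.cvtColor(cv2.imread("pics/w8.png"),cv2.COLOR_BGR2GRAY)
for x in (250,280,300,310,314):print(x,g[100:112,x])
for x in range(318,336,2):print(x,g[98:112,x])
f=lambda n,v,z,u=315:(n,u,v,z)
meas("w8",[f("f",105.5,.031),f("f",105.5,.012),f("row104.5",104.5,.012,321),f("105.5",105.5,.012,321),f("105.5",105.5,.02,321),f("105.5 z31",105.5,.031,321)])
d=np.load("w8.npz");print(loc(d["T"][:3,3],O,Y),d["T"][:3,3])
```

```text
250 [174 176 178 178 177 167 233 219 218 218 217 216]
280 [172 177 175 176 173 163 235 220 217 218 218 217]
300 [177 177 175 176 175 165 236 219 218 218 218 219]
310 [170 169 172 171 171 164 238 218 218 217 218 219]
314 [176 175 176 174 176 166 237 219 218 218 220 219]
318 [174 176 176 178 181 185 191 188 186 171 167 164 161 161]
320 [172 173 176 178 185 129  77  81  80  80 126 182 175 173]
322 [192 192 192 195 221 165  80  91  93  81 158 213 214 212]
324 [225 224 225 228 216 149  84  94  91  80 177 243 195 170]
326 [218 218 218 229 205  45  92  92  92  78 172 247 150   0]
328 [223 221 222 235 152  50  96  93  94  80 170 246 156   0]
330 [225 227 231 242 153  50  93  94  90  80 175 251 155   0]
332 [220 222 224 237 147  50  97  94  93  77 180 254 157   0]
334 [225 227 231 242 153  49  96  96  93  79 176 252 157   0]
f 0.031 [51.46 78.96]
f 0.012 [53.44 79.16]
row104.5 0.012 [57.42 79.8 ]
105.5 0.012 [57.45 79.16]
105.5 0.02 [56.47 79.07]
105.5 z31 0.031 [55.13 78.95]
[0.02974941 0.07667005] [0.63342807 0.10668376 0.23913265]
```

>>> {"op": "apply_moves", "data": {
  "increments": "0 0 0 0 0 -35 255;0 0 0 0 0 -35 255;0 0 0 0 0 -35 255;0 0 0 0 0 -15 255;0 0 0 0 35 0 255;0 0 0 0 35 0 255;0 0 0 0 35 0 255;0 0 0 0 35 0 255;0 0 0 0 35 0 255;0 0 0 0 35 0 255"
}}

```text
time_s: 19.7
eef_pos: [0.4984, -0.1414, 0.2154]
eef_rot: [3.045, -0.774, 0.0]
force: [0.1, -0.7, -0.9]
gripper_width: 0.0003
```

>>> {"op": "apply_moves", "data": {
  "increments": "0 0 0 0 35 0 255;0 0 0 0 35 0 255;0 0 0 0 35 0 255;0 0 0 0 35 0 255;0 0 0 0 35 0 255;0 0 0 0 0 0 255;0 0 0 0 0 0 255;0 0 0 0 0 0 255"
}}

```text
time_s: 20.37
eef_pos: [0.4164, -0.2931, 0.2154]
eef_rot: [-3.044, 0.773, -0.0]
force: [0.1, 0.5, -0.4]
gripper_width: 0.0
```

Run:
```python
from h import *
print(state()["force"],state()["eef_pos"])
for n in ["top","side"]:
    c=capture(n);cv2.imwrite(f"pics/{n}9.png",c["image"])
    for t in ["fence","mark","tape","jar","cup"]:
        for d in place_of(n,t)[:1]:
            p=ray(c,d["pixel"],.012 if t in("fence","mark") else 0);print(n,t,d["p"],d["pixel"],p.round(4),loc(p,O,Y).round(4))
    z=c["image"][130:260,130:320] if n=="top" else c["image"][180:360,170:410]
    cv2.imwrite(f"pics/{n}9z.png",cv2.resize(z,None,fx=3.3,fy=3.3,interpolation=cv2.INTER_CUBIC))
```

```text
[ 0.05024812  0.51671435 -0.37251089] [ 0.41638908 -0.29314802  0.21535212]
top fence 0.74 [209.1, 193.0] [0.6112 0.1277 0.012 ] [0.0002 0.0845]
top mark 0.55 [230.2, 162.4] [0.6624 0.0959 0.012 ] [0.0603 0.0811]
top jar 0.73 [331.9, 143.7] [ 0.7022 -0.0703  0.    ] [ 0.1746 -0.0461]
top cup 0.97 [171.3, 291.0] [0.4537 0.1819 0.    ] [-0.1641  0.0571]
side fence 0.67 [265.0, 286.2] [0.6071 0.1209 0.012 ] [-0.0002  0.0766]
side mark 0.73 [324.0, 197.9] [ 0.5343 -0.1295  0.012 ] [ 0.0553 -0.1782]
side tape 0.8 [354.8, 198.1] [ 0.477  -0.1551  0.    ] [ 0.0172 -0.2281]
side jar 0.89 [230.4, 214.8] [ 0.6968 -0.0752  0.    ] [ 0.1722 -0.0529]
side cup 0.69 [386.6, 333.9] [0.4474 0.1812 0.    ] [-0.1692  0.0534]
```

View pics/top9z.png

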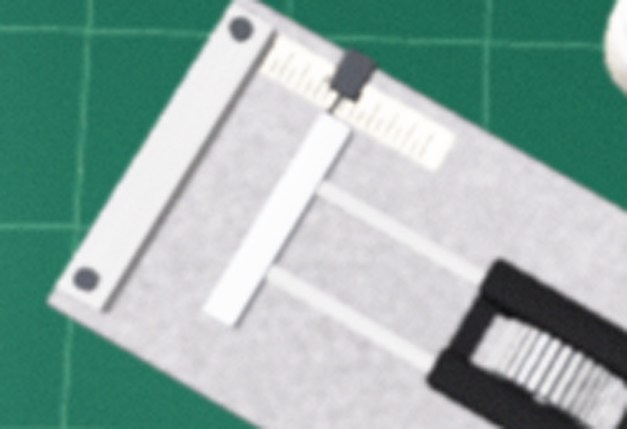

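View pics/side9z.png

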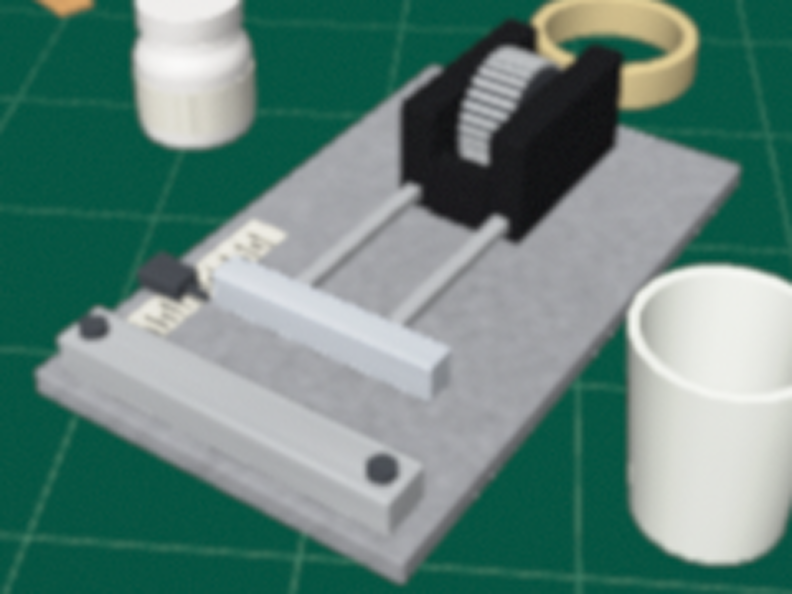

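```bash
python3 -c "
from workcell import *
print(sign_off(),state()['time_s'])"
```

```text
the job is handed in; nothing more can be done
the job is handed in; nothing more can be done
```

The fence's front edge is now in line with the gauge pointer, and the job is handed in at about 21 s. I rolled the wheel towards the rail in repeated strokes with the shut fingertips, at about 4 to 10 N, and touched nothing else. I then backed the hand off to about 0.2 m above the mat, away from the trimmer.

- **Alignment:** the last wrist picture, taken from almost straight above the pointer, puts the fence edge at y = 79.0 mm. The pointer's centre line is at 79.1 mm. That leaves about 0.1 to 0.2 mm, within the calibration error.
- **Other views:** the final top picture agrees once I allow for the fence standing higher than the pointer. The side picture agrees by eye.
- **Detector errors:** the network's own points were less exact. From above it put the fence 3.4 mm past the pointer, and from the side it took something else for the pointer. I trusted the edges read from the wrist picture instead.
- **Loose things:** the jar and cup, and the tape (which only the side camera detected), read within about 7 mm of their first positions. That is detector scatter, as nothing came near them.

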